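# Set out an order around the weighing scale

### The arm

A 7-joint arm with a two-finger parallel gripper is mounted at the origin on the work surface. World frame = base frame: x ahead of the robot, y to its left, z up, the work surface at z = 0. Lengths are in m, angles in rad, forces in N, time in s.
With the tool pointing down it reaches from about 0.425 to 0.875 m from the base axis. Payload 8.4 kg.
Tool frame: the origin (TCP) lies between the finger pads; the fingertips stand 11 mm ahead of it and the grasp point (between the pads) lies 8 mm behind it; z points along the fingers, y is the line along which they close (so a half turn about z gives the same grasp; the last joint's range is limited). The gripper opens to 87 mm and grips with 3 to 60 N. Pads are 19 mm wide; open, the fingers measure 117 mm over their backs; the gripper's body (75 mm by 190 mm) begins 51 mm behind the grasp point.
Start: joints at [1.232, 0.333, 0.04, 1.465, -0.013, 1.343, -0.059], TCP at [0.154, -0.631, 0.234] pointing down, gripper open.
Joint ranges: [-2.58, 2.58], [-0.38, 2.09], [-1.3, 1.39], [0.25, 2.4], [-1.5, 4.64], [0.08, 2.09], [-2.65, 2.65]. Speed limits (rad/s): [2.22, 2.22, 2.79, 2.79, 3.14, 3.14, 3.14].

### API

Orientations are given as a 3x3 rotation matrix whose columns are the frame's x, y, z axes.
In Python, from cell import ctrl, cams, job gives the robot as it stands.
- The arm moves only by the tool play_rows, never from a script. Its argument "motion" is text: rows parted by semicolons, each of 7 numbers parted by spaces: the finger opening in mm, from 0 to 87, then the shift along the world's x, y, z in mm, then the turn, a rotation vector about the world's x, y, z in rad. In form: claw x y z wx wy wz; .... A call has 1 to 20 rows; each row is the pose to reach, as a shift and turn from the pose commanded when the call began; what a row does not reach only later rows make up. A row lasts 1/12 s, in which the tool goes at most 41.7 mm and 7.16 degrees, less where a joint would pass 70% of its speed; a pose out of reach is approached as far as the arm can. A call with a gripper value outside its range is refused whole. The fingers move at their own pace and stop on an object; "grip_force" is the grip in N (left out, the last holds). Time passes only in rows, so rows that repeat a pose let the fingers close. It gives the time, the measured TCP pose, the force, the opening and the grip force at its end, in the units of the state.
- ctrl.get_state(): the state, without advancing time (a new reading comes with each control period).
- cams.read_camera(name): name is "side" or "top" or "wrist"; returns a dict with "img" (420x560x3 uint8, red, green, blue), "fx", "fy", "cx", "cy" (pixels), "rvec" (rotation vector, rad) and "tvec" (3), from world to camera coordinates, as OpenCV has them; the wrist camera has in their place "mount" (4x4, takes a point from camera to tool coordinates, whose origin is the TCP and whose axes are the flange's). Camera axes: x right, y down, z forward; pixel columns grow to the right and rows downward; lengths in m; the calibration is good to about 2 mm. The wrist camera is an equidistant fisheye: a pixel r from the principal point sees the ray r / f radians off the axis. A picture is of the moment at which its call begins: read the wrist's pose just before it. There is no depth.
- job.hand_in(): hands the job in; it is judged then, once.
The state is a dict: "time": time; "qpos": joint angles; "joint_vel": joint speeds; "effort": joint torques, N m; "tool_pos": TCP position; "ee_rot": TCP orientation; "wrist_force": force on the tool from outside, world axes, zero at the start; "ft_torque": the same for the moment, N m; "gripper_width": finger opening in m; "grasp_force": force on a finger pad.
Only numpy, scipy, OpenCV 4.12 (cv2) and the standard library are available. Lean on these libraries where they do the work, as an engineer would, in place of code of your own. Each camera call takes 0.05 s, during which the arm holds its last target. There are 200 camera calls.

### The job

Set out this order at the weighing station: put the flat carton squarely in the middle of the scale's platform with the small square carton squarely on the middle of it, and lay the long narrow carton on the bench midway between the scale and the label printer, beside them both, parallel to the scale's sides and touching neither. Of the two ratchet clamps, lay the one with its jaws latched shut flat in the open tray, and lay the one with its jaws open flat on the bench close in front of the scale (on the robot's side), centred on it and parallel to its front edge. Do not shift or tip the mug, and leave everything released and at rest.

Things in the scene. Friction and masses are not known exactly. Their poses are not given: they have to be found in the camera images.
- flat_mid (a point): flat carton, plain cardboard, 110 (its x) x 60 (its y) x 28 mm high, starting flat on the bench; this point is its centre, 14 mm above its underside; z up. About 0.12 kg
- small_mid (a point): small square carton, plain cardboard, 50 x 50 mm and 45 mm high, starting on the bench; this point is its centre, 22.5 mm above its underside; z up. About 0.09 kg
- long_mid (a point): long narrow carton, plain cardboard, 135 (its x) x 38 (its y) x 38 mm high, starting on the bench; this point is its centre, 19 mm above its underside; z up. About 0.14 kg
- clamp_open_mid (a point): ratchet clamp with its jaws OPEN, lying flat, rigid: a dark hub block 30 (x) x 26 (y) x 26 mm high, steel jaws spreading to +x and black handles to -x, an X about 110 mm long and 60 mm wide, arms 17 mm high. Lift it by the hub, across its y faces (26 mm apart). This point is the hub's centre, 13 mm above its underside; x along the tool, z up. About 0.15 kg
- clamp_shut_mid (a point): ratchet clamp with its jaws latched SHUT, lying flat, rigid: the same tool and hub block, but jaws and handles closed together into a straight bar about 111 mm long and 23 mm wide (26 at the hub). Lift it by the hub, across its y faces (26 mm apart). This point is the hub's centre, 13 mm above its underside; x along the tool, z up. About 0.15 kg
- scale: parcel scale, fixed: a square steel platform 150 x 150 mm, its rigid top 40 mm above the bench, with a display unit (120 mm wide, 70 mm high) behind it, 85 to 115 mm to +x of the platform's centre. Origin under the platform's centre at bench height; x points away from the robot (its front edge is at x = -75 mm), y to the left, z up
- printer: label printer, fixed: a white box 130 (x) x 100 (y) x 95 mm high, on the left or the right of the scale. Origin under its centre at bench height; x points away from the robot, z up
- tray: empty open tray of grey plastic, fixed, on the other side of the scale from the printer: outside 150 (x) x 120 (y) x 35 mm high, walls and floor 4 mm thick. Origin under its centre at bench height; x points away from the robot, z up
- mug: white ceramic mug, 76 mm in diameter and 90 mm high, standing upright at the left of the work area; to be left alone. Origin at the centre of its underside; its handle points to its y
Mind the look-alikes: they are no part of the job. Leave any blue or turquoise look-alike of the part that bears clamp_open_mid alone. Leave any pink look-alike of the part that bears small_mid alone.

How it is judged:
At the end, for the whole second after the job is handed in: Flat carton on the scale (15 mm, 0.2 rad), small one on it (13 mm, 0.25 rad); long one between scale and printer, touching neither, parallel to the scale (0.25 rad); open clamp 100-175 mm before the scale's centre, 25 mm sideways, 0.3 rad; shut clamp flat in the tray; all level, at rest (horizontal distance between flat_mid and scale below 0.015 m and z of flat_mid in the frame of scale between 0.05 and 0.058 m and (angle between the x axis of flat_mid and the x axis of scale, either way round below 0.2 rad or angle between the x axis of flat_mid and the y axis of scale, either way round below 0.2 rad) and horizontal distance between small_mid and flat_mid below 0.013 m and z of small_mid in the frame of flat_mid between 0.0325 and 0.0405 m and (angle between the x axis of small_mid and the x axis of flat_mid, either way round below 0.25 rad or angle between the x axis of small_mid and the y axis of flat_mid, either way round below 0.25 rad) and x of long_mid in the frame of scale between -0.05 and 0.05 m and x of long_mid in the frame of printer between -0.055 and 0.055 m and horizontal distance between long_mid and scale below 0.195 m and horizontal distance between long_mid and printer below 0.182 m and contact force between long and scale below 0.05 N and contact force between long and printer below 0.05 N and angle between the x axis of long_mid and the x axis of scale, either way round below 0.25 rad and height (world z) of long_mid between 0.015 and 0.023 m and x of clamp_open_mid in the frame of scale between -0.175 and -0.1 m and y of clamp_open_mid in the frame of scale between -0.025 and 0.025 m and angle between the x axis of clamp_open_mid and the y axis of scale, either way round below 0.3 rad and height (world z) of clamp_open_mid between 0.009 and 0.017 m and x of clamp_shut_mid in the frame of tray between -0.055 and 0.055 m and y of clamp_shut_mid in the frame of tray between -0.045 and 0.045 m and z of clamp_shut_mid in the frame of tray between 0.012 and 0.024 m and angle between each of flat_mid, small_mid, long_mid, clamp_open_mid, clamp_shut_mid's own z axis and vertical below 0.1 rad and linear speed of each of flat, small, long, clamp_open, clamp_shut below 0.02 m/s).
It fails at once if the mug is shifted by more than 30 mm or tipped (distance of mug from where it was at the start of the episode above 0.03 m or angle between mug's own z axis and vertical above 0.3 rad).
It also fails if it takes over 144 s, if anything falls off the work surface, if the arm or the gripper's body presses on something with over 40 N, if the wrist force passes 120 N, or if a joint passes its speed limit or range.

## Working session

There is one attempt and no reset: what is moved stays moved. The work goes in short steps, Python scripts to look and compute and a tool call to move; the robot and the scene stay as the last step left them, time stands still between calls to the robot, and variables do not carry over. Pictures are saved under pics/ and viewed, at most 14 in all, crops included, and the job is handed in when it is done.

Besides the shell and the picture viewer there is one more tool, called after "Emit:" as name(argument=value, ...) on one line, values as JSON. play_rows: Moves the arm, as the interface text tells. Its arguments: {"type":"object","properties":{"motion":{"type":"string"},"grip_force":{"type":"number"}},"required":["motion"]}

```bash
ls; mkdir -p pics; python3 - <<'E'
from cell import ctrl,cams,job
import cv2,numpy as np
s=ctrl.get_state();print(s['time'],s['tool_pos'],s['ee_rot'],s['gripper_width'])
for n in ['top','side','wrist']:
    c=cams.read_camera(n);cv2.imwrite(f'pics/{n}0.png',c['img'][:,:,::-1]);print(n,{k:v for k,v in c.items() if k!='img'})
E
```

```text
pics
0.0 [ 0.1542225  -0.63097318  0.23265689] [[ 9.71400281e-01  2.37447339e-01 -5.05703665e-04]
 [ 2.37447844e-01 -9.71399072e-01  1.53753387e-03]
 [-1.26156744e-04 -1.61363908e-03 -9.99998690e-01]] 0.08710521149110151
top {'fx': 408.5787471838718, 'fy': 408.5787471838718, 'cx': 278.195945535422, 'cy': 206.91424011826754, 'rvec': array([ 2.1794924 , -2.12107038,  0.14209288]), 'tvec': array([0.0290727 , 0.43788759, 1.27730158])}
side {'fx': 479.57460121306326, 'fy': 479.57460121306326, 'cx': 280.2631506672035, 'cy': 209.8423215061565, 'rvec': array([ 0.78438368, -2.68240814,  0.96461456]), 'tvec': array([0.37992856, 0.18621121, 1.24608428])}
wrist {'fx': 325.19226210127806, 'fy': 325.19226210127806, 'cx': 277.91014427520867, 'cy': 207.12684944933264, 'mount': array([[-3.37236533e-04, -9.56878571e-01, -2.90488013e-01,
         7.92559353e-02],
       [ 9.99999395e-01, -1.85857208e-05, -1.09970820e-03,
         3.05790610e-04],
       [ 1.04688828e-03, -2.90488209e-01,  9.56877999e-01,
        -1.50722638e-01],
       [ 0.00000000e+00,  0.00000000e+00,  0.00000000e+00,
         1.00000000e+00]])}
```

View pics/top0.png

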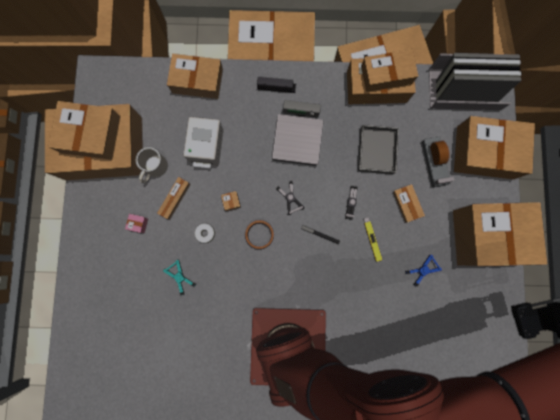

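View pics/side0.png

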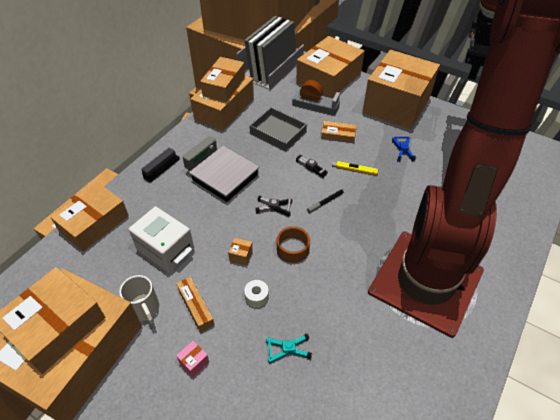

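Candidates (top view pixels):
- **Flat carton:** (409,203). The big boxes at the edges are not candidates.
- **Small carton:** (231,201), against the pink look-alike at (136,224).
- **Long carton:** (174,198).
- **Open clamp:** dark one at (290,198), against turquoise at (179,277) and blue at (425,270).
- **Shut clamp:** (352,202), against the marker at (320,235) and the yellow knife at (373,240).
- **Fixed things:** scale (298,139), printer (202,139), tray (378,150), mug (149,160).

Next is a first measurement and a close crop.

```bash
cat > h.py <<'E'
import numpy as np,cv2
from scipy.spatial.transform import Rotation as Ro
def pose(c,s=None):
    "camera->world R, origin"
    if 'mount' in c:
        m=np.array(c['mount']);R=np.array(s['ee_rot']);return R@m[:3,:3],np.array(s['tool_pos'])+R@m[:3,3]
    R=Ro.from_rotvec(c['rvec']).as_matrix();return R.T,-R.T@c['tvec']
def cast(c,uv,z,s=None):
    R,o=pose(c,s);uv=np.atleast_2d(uv).astype(float)
    x=(uv[:,0]-c['cx'])/c['fx'];y=(uv[:,1]-c['cy'])/c['fy']
    if 'mount' in c:
        r=np.hypot(x,y)+1e-12;d=np.c_[np.sin(r)*x/r,np.sin(r)*y/r,np.cos(r)]
    else: d=np.c_[x,y,np.ones_like(x)]
    d=d@R.T;return o+d*((z-o[2])/d[:,2])[:,None]
def proj(c,P,s=None):
    R,o=pose(c,s);p=(np.atleast_2d(P)-o)@R
    if 'mount' in c:
        q=np.hypot(p[:,0],p[:,1])+1e-12;r=np.arctan2(q,p[:,2]);x,y=r*p[:,0]/q,r*p[:,1]/q
    else: x,y=p[:,0]/p[:,2],p[:,1]/p[:,2]
    return np.c_[c['cx']+c['fx']*x,c['cy']+c['fy']*y]
def blob(mask,uv):
    "mask component nearest uv -> contour points"
    cs,_=cv2.findContours(mask.astype(np.uint8),cv2.RETR_EXTERNAL,cv2.CHAIN_APPROX_NONE)
    cs=[k for k in cs if cv2.contourArea(k)>30]
    k=max(cs,key=lambda k:cv2.pointPolygonTest(k,(float(uv[0]),float(uv[1])),True));return k[:,0,:]
def rect(P):
    "min rect of world pts (mm): centre, long side, short side, long-axis yaw in (-90,90]"
    (a,b),(w,h),_=r=cv2.minAreaRect((P[:,:2]*1000).astype(np.float32))
    q=cv2.boxPoints(r);e=[q[1]-q[0],q[2]-q[1]];e=max(e,key=np.linalg.norm)
    t=np.degrees(np.arctan2(e[1],e[0]));t=(t+90)%180-90
    return np.round([a,b,max(w,h),min(w,h),t],1)
E
python3 - <<'E'
from cell import ctrl,cams
from h import *
c=cams.read_camera('top');im=c['img'];hsv=cv2.cvtColor(im,cv2.COLOR_RGB2HSV);print(pose(c)[1])
H,S,V=[hsv[...,i].astype(int) for i in range(3)]
g=im.astype(int).mean(2)
for n,uv,z,m in [('flat',(409,203),.028,(S>80)),('small',(231,201),.045,S>80),('long',(174,198),.038,S>80),('open',(290,198),.013,(g<65)|(g>115)),('shut',(352,202),.013,(g<65)|(g>115)),('scale',(298,139),.04,g>105),('printer',(202,139),.095,g>130),('tray',(378,150),.035,g<65)]:
    k=blob(m,uv);print(n,rect(cast(c,k,z)), 'px',k.min(0),k.max(0), cast(c,uv,0)[0].round(3))
cv2.imwrite('pics/crop1.png',cv2.resize(im[85:290,120:445],(780,492),interpolation=cv2.INTER_CUBIC)[:,:,::-1])
E
```

```text
[0.26160977 0.03510193 1.32454456]
flat [ 461.  -376.3  109.3   65.8   21.2] px [394 185] [423 221] [ 0.465 -0.387  0.   ]
small [451.  193.6  53.8  50.5  16.2] px [222 192] [239 210] [0.456 0.196 0.   ]
long [456.3 376.7 134.7  42.6 -27. ] px [158 177] [188 218] [0.461 0.384 0.   ]
open [452.1   3.9  52.8  51.4  38.5] px [285 196] [301 214] [0.471 0.003 0.   ]
shut [ 449.5 -192.2   49.2   24.4   -5.4] px [346 198] [354 213] [ 0.464 -0.2    0.   ]
scale [667.6  -9.4 176.1 159.1  84. ] px [272 110] [324 163] [ 0.672 -0.019  0.   ]
printer [640.  286.3 126.2  95.5  -4.4] px [184 117] [218 158] [0.663 0.302 0.   ]
tray [ 631.7 -273.3  154.8  123.9   -3.3] px [357 126] [396 174] [ 0.641 -0.286  0.   ]
```

View pics/crop1.png

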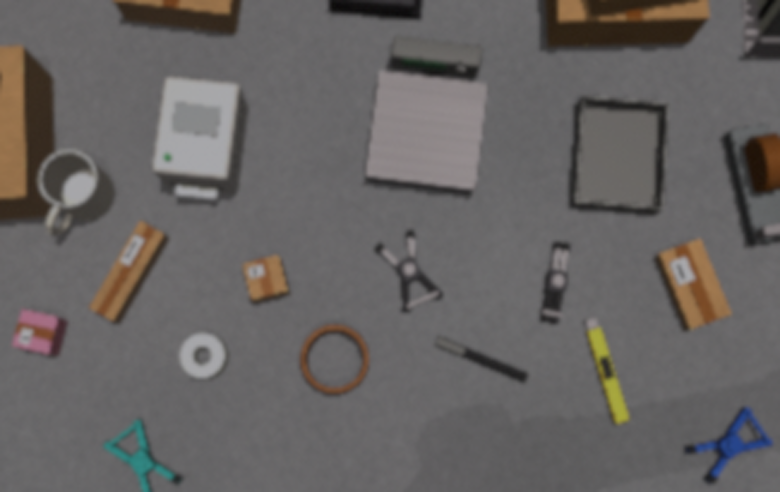

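The close crop confirms the choices. The small brown carton is at (265,278), with the pink one at (38,332). The grey open clamp is at (408,270), the shut bar at (556,282), the flat carton at (693,285) and the long one at (129,272). Next I raise the wrist camera for a finer view.

Emit:
play_rows(motion="87 20 36 10 0 0 -0.014;87 40 72 20 0 0 -0.03;87 60 108 30 0 0 -0.04;87 80 144 40 0 0 -0.06;87 100 180 50 0 0 -0.08;87 120 216 60 0 0 -0.1;87 140 252 70 0 0 -0.11;87 160 288 80 0 0 -0.12;87 180 324 90 0 0 -0.14;87 200 360 100 0 0 -0.15;87 220 396 110 0 0 -0.17;87 240 432 120 0 0 -0.18;87 260 468 130 0 0 -0.2;87 280 504 140 0 0 -0.21;87 300 540 150 0 0 -0.22;87 320 576 150 0 0 -0.239;87 340 612 150 0 0 -0.239;87 350 630 150 0 0 -0.239;87 350 630 150 0 0 -0.239;87 350 630 150 0 0 -0.239")

```text
time: 1.87
tool_pos: [0.5046, 0.0005, 0.3832]
ee_rot: [[1.0, 0.005, -0.001], [0.005, -1.0, 0.001], [-0.001, -0.001, -1.0]]
wrist_force: [0.2, -0.7, -0.2]
gripper_width: 0.0867
grasp_force: 0.0
```

```bash
python3 - <<'E'
from cell import ctrl,cams
import cv2,pickle
s=ctrl.get_state();c=cams.read_camera('wrist');print(s['time'],s['tool_pos'],s['ee_rot'].round(3).tolist(),s['qpos'],abs(s['joint_vel']).max())
pickle.dump((s,c),open('w1.pkl','wb'));cv2.imwrite('pics/w1.png',cv2.resize(c['img'],(784,588))[:,:,::-1])
E
```

```text
1.8667 [0.50462913 0.00054392 0.3832087 ] [[1.0, 0.005, -0.001], [0.005, -1.0, 0.001], [-0.001, -0.001, -1.0]] [ 0.5659971   0.03427008 -0.66635531  1.52265145  0.02030004  1.59254163
 -1.66563198] 0.051768999709170746
```

View pics/w1.png

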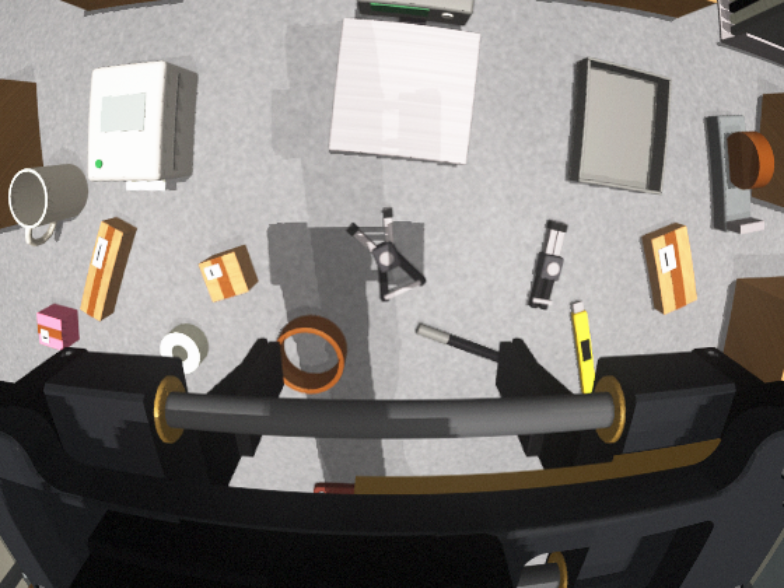

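The wrist view shows everything clearly: scale (400,90), printer (128,120), tray (620,125), open clamp hub (387,258), shut clamp hub (551,268), flat carton (672,265), small (228,273), long (106,268) and pink (57,327).

```bash
cat > m.py <<'E'
from h import *
def box(c,s,uv,L,W,h,mask):
    "carton pose (mm,deg): outer edges seen at the top plane, known size inward"
    k=blob(mask,uv);P=cast(c,k,h,s)[:,:2]*1000;r=rect(P/1000);a=np.radians(r[4]);n=pose(c,s)[1][:2]*1000
    ctr=0
    for u,d in((np.array([np.cos(a),np.sin(a)]),L),(np.array([-np.sin(a),np.cos(a)]),W)):
        q=P@u; g=1 if (r[:2]-n)@u>0 else -1
        ctr=ctr+u*(g*(np.percentile(g*q,98))-g*d/2)
    return ctr.round(1),r
E
python3 - <<'E'
import pickle
from m import *
s,c=pickle.load(open('w1.pkl','rb'));im=c['img'];hsv=cv2.cvtColor(im,cv2.COLOR_RGB2HSV)
S=hsv[...,1].astype(int);g=im.astype(int).mean(2)
print('nadir',pose(c,s)[1])
S2=cv2.morphologyEx((S>90).astype(np.uint8),cv2.MORPH_CLOSE,np.ones((5,5)))
for n,uv,d in [('flat',(672,265),(110,60,.028)),('small',(228,273),(50,50,.045)),('long',(106,268),(135,38,.038))]:
    print(n,*box(c,s,np.array(uv)/1.4,*d,S2))
for n,q,z in [('scale',[(344,18),(480,33),(466,164),(330,152)],.04),('printer',[(94,64),(164,62),(162,180),(89,180)],.095),('tray',[(580,57),(669,78),(661,193),(570,183)],.035)]:
    P=cast(c,np.array(q)/1.4,z,s)*1000;print(n,P[:,:2].mean(0).round(1),rect(P/1000),[round(float(np.linalg.norm(P[i]-P[(i+1)%4])),1) for i in range(4)],'front->back yaw',np.degrees(np.arctan2(*(P[1]+P[0]-P[2]-P[3])[1::-1])).round(1))
for n,uv in [('scale',(400,90)),('printer',(128,120))]:
    k=blob(g>215,np.array(uv)/1.4);print(n,rect(cast(c,k,.04 if n=='scale' else .095,s)))
dark=cv2.morphologyEx((g<110).astype(np.uint8),cv2.MORPH_OPEN,np.ones((2,2)))
for n,q in [('open hub,A,B,C,D',[(387,258),(353,230),(387,212),(385,298),(423,282)]),('shut hub,top,bot',[(551,268),(556,222),(541,306)])]:
    print(n,(cast(c,np.array(q)/1.4,.017,s)*1000).round(0)[:,:2].tolist(),(cast(c,np.array(q[:1])/1.4,.026,s)*1000).round(0).tolist())
k=blob(dark,(551/1.4,268/1.4));print('shut dark',rect(cast(c,k,.02,s)))
cv2.imwrite('pics/w1c.png',cv2.resize(im[140:230,230:420],(798,378),interpolation=cv2.INTER_CUBIC)[:,:,::-1])
E
```

```text
nadir [5.84080963e-01 2.73308764e-04 5.33880394e-01]
flat [ 459.3 -376.6] [ 460.5 -369.9  118.    72.4   21.4]
small [450.9 194.3] [454.1 187.9  64.2  52.8 -73.1]
long [411.1 464.9] [426.4 409.5 258.3  89.6 -50.3]
scale [656.9 -15.8] [656.3 -15.6 151.  147.4  -5.6] [147.4, 148.6, 147.1, 151.0] front->back yaw -5.5
printer [637.1 283.2] [638.6 281.7 132.1  99.1  -4.5] [94.1, 125.3, 99.1, 131.6] front->back yaw -3.3
tray [ 633.9 -274.1] [ 633.1 -273.4  149.5  128.3   -2.5] [125.2, 146.1, 128.4, 149.5] front->back yaw -3.0
scale [658.2 -15.1 147.9 147.6  84.1]
printer [630.6 283.3 140.4 102.4  -3. ]
open hub,A,B,C,D [[466.0, 3.0], [499.0, 42.0], [519.0, 3.0], [417.0, 5.0], [437.0, -39.0]] [[468.0, 3.0, 26.0]]
shut hub,top,bot [[456.0, -197.0], [513.0, -198.0], [407.0, -189.0]] [[458.0, -193.0, 26.0]]
shut dark [ 458.3 -191.8  109.5   33.6  -11. ]
```

View pics/w1c.png

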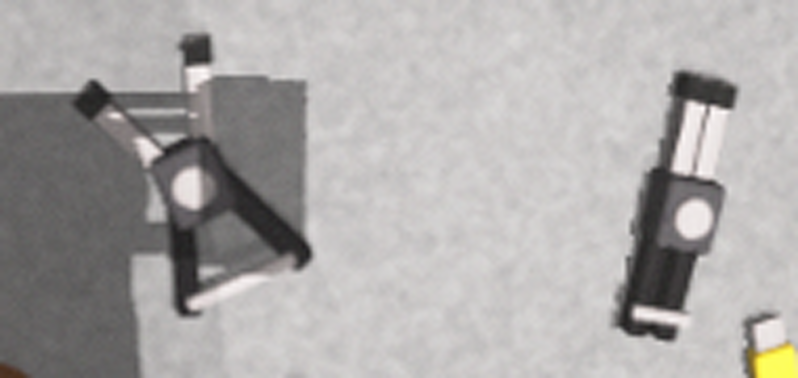

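```bash
python3 - <<'E'
import pickle
from m import *
from cell import cams
s,c=pickle.load(open('w1.pkl','rb'));t=cams.read_camera('top')
for nm,cc,ss,thr,uvs in [('top',t,None,80,[(409,203),(231,201),(174,198)]),('wrist',c,s,115,[(480,189),(163,195),(76,191)])]:
    S=cv2.cvtColor(cc['img'],cv2.COLOR_RGB2HSV)[...,1]>thr
    S=cv2.morphologyEx(S.astype(np.uint8),cv2.MORPH_CLOSE,np.ones((3,3)))
    for uv,d in zip(uvs,[(110,60,.028),(50,50,.045),(135,38,.038)]): print(nm,*box(cc,ss,uv,*d,S))
for q in [(276.2,184.5),(395,192.1)]: print((cast(c,q,.026,s)*1000).round(1))
q=np.array([(104,223),(131,227),(108,319),(81,313)])/1.4
P=cast(c,q,.038,s)*1000;print('long corners',P.round(0)[:,:2].tolist(),rect(P/1000))
E
```

```text
top [ 461.1 -378.7] [ 460.9 -376.1  109.3   65.4   21.2]
top [452.9 193.7] [451.  193.5  53.8  50.5  15.8]
top [456.2 379.1] [456.5 376.8 134.3  42.1 -27.2]
wrist [ 459.  -371.8] [ 460.7 -371.3  117.    65.1   21.1]
wrist [454.6 184.9] [455.  184.9  57.8  52.1 -71. ]
wrist [456.5 376.9] [457.1 369.1 147.9  51.8 -27.5]
[[467.3   3.5  26. ]]
[[ 456.8 -196.2   26. ]]
long corners [[520.0, 361.0], [512.0, 319.0], [390.0, 378.0], [398.0, 426.0]] [453.9 370.1 151.6  45.6 -28. ]
```

Fused estimates (mm, deg):

| Thing | x | y | Yaw |
|---|---|---|---|
| Flat carton | 460 | -377 | 21 |
| Small carton | 453 | 193.5 | 16.5 |
| Long carton | 456.5 | 377.5 | -27 |
| Open clamp | 467 | 3 | 26 |
| Shut clamp | 457 | -195 | -5 |
| Scale | 658 | -15.5 | -5.5 |
| Printer | 637 | 283 | – |
| Tray | 634 | -274 | – |

Sizes and reach all agree with the description. I'll start with the flat carton.

Emit:
play_rows(motion="87 -45 -377 -263 0 0 0.365;87 -45 -377 -263 0 0 0.365;87 -45 -377 -263 0 0 0.365;87 -45 -377 -263 0 0 0.365;87 -45 -377 -263 0 0 0.365;87 -45 -377 -263 0 0 0.365;87 -45 -377 -263 0 0 0.365;87 -45 -377 -263 0 0 0.365;87 -45 -377 -263 0 0 0.365;87 -45 -377 -263 0 0 0.365;87 -45 -377 -263 0 0 0.365;87 -45 -377 -263 0 0 0.365;87 -45 -377 -263 0 0 0.365;87 -45 -377 -300 0 0 0.365;87 -45 -377 -330 0 0 0.365;87 -45 -377 -350 0 0 0.365;87 -45 -377 -360 0 0 0.365;87 -45 -377 -368 0 0 0.365;87 -45 -377 -368 0 0 0.365")

```text
time: 3.55
tool_pos: [0.4592, -0.378, 0.0153]
ee_rot: [[0.934, 0.358, -0.0], [0.358, -0.934, 0.0], [-0.0, -0.001, -1.0]]
wrist_force: [-0.9, -0.1, -0.7]
gripper_width: 0.087
grasp_force: 0.0
```

Emit:
play_rows(motion="50 0 0 0 0 0 0;50 0 0 0 0 0 0;50 0 0 0 0 0 0;50 0 0 0 0 0 0;50 0 0 0 0 0 0;50 0 0 0 0 0 0;50 0 0 0 0 0 0;50 0 0 0 0 0 0", grip_force=15)

```text
time: 4.22
tool_pos: [0.4596, -0.3786, 0.0162]
ee_rot: [[0.934, 0.358, 0.0], [0.358, -0.934, -0.001], [0.0, 0.001, -1.0]]
wrist_force: [-1.0, 0.7, 4.8]
gripper_width: 0.06
grasp_force: 15.0
```

Emit:
play_rows(motion="50 0 0 35 0 0 0;50 0 0 75 0 0 0;50 0 0 105 0 0 0;50 35 64 105 0 0 -0.1;50 70 128 105 0 0 -0.2;50 105 192 105 0 0 -0.3;50 140 256 105 0 0 -0.4;50 170 311 105 0 0 -0.46;50 190 348 105 0 0 -0.46;50 198 363 105 0 0 -0.46;50 198 363 105 0 0 -0.46;50 198 363 105 0 0 -0.46;50 198 363 80 0 0 -0.46;50 198 363 60 0 0 -0.46;50 198 363 50 0 0 -0.46;50 198 363 45 0 0 -0.46;50 198 363 41 0 0 -0.46;50 198 363 41 0 0 -0.46")

```text
time: 5.72
tool_pos: [0.6572, -0.017, 0.0569]
ee_rot: [[0.995, -0.096, -0.0], [-0.096, -0.995, -0.001], [0.0, 0.001, -1.0]]
wrist_force: [0.8, -0.3, -1.3]
gripper_width: 0.0597
grasp_force: 15.0
```

```bash
python3 - <<'E'
from cell import ctrl,cams
from m import *
s=ctrl.get_state();print(s['tool_pos'],np.degrees(np.arctan2(s['ee_rot'][1,0],s['ee_rot'][0,0])),s['gripper_width'],s['wrist_force'])
t=cams.read_camera('top');cv2.imwrite('pics/t2.png',cv2.resize(t['img'][60:240,120:440],(800,450))[:,:,::-1])
t=cams.read_camera('side');cv2.imwrite('pics/s2.png',cv2.resize(t['img'][100:300,120:400],(784,560))[:,:,::-1])
E
```

```text
[ 0.65724266 -0.01697815  0.0568922 ] -5.512235665300396 0.05971111691088528 [ 0.77273622 -0.34378286 -1.30250116]
```

View pics/s2.png

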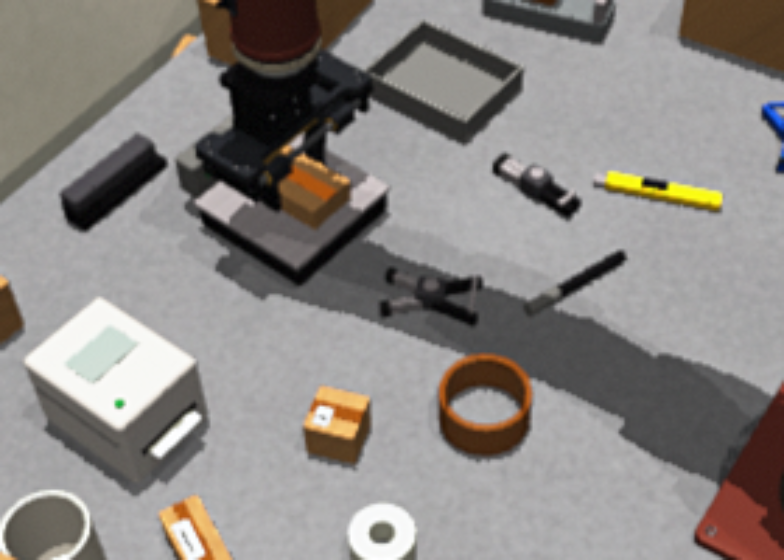

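The side view shows the flat carton sitting on the platform at (313,190) in the gripper. I'll release it and go to the small carton.

Emit:
play_rows(motion="87 0 0 0 0 0 0;87 0 0 0 0 0 0;87 0 0 0 0 0 0;87 0 0 0 0 0 0;87 0 0 20 0 0 0;87 0 0 50 0 0 0;87 0 0 93 0 0 0;87 -204 210 93 0 0 0.384;87 -204 210 93 0 0 0.384;87 -204 210 93 0 0 0.384;87 -204 210 93 0 0 0.384;87 -204 210 93 0 0 0.384;87 -204 210 93 0 0 0.384;87 -204 210 93 0 0 0.384;87 -204 210 93 0 0 0.384;87 -204 210 93 0 0 0.384;87 -204 210 93 0 0 0.384")

```text
time: 7.23
tool_pos: [0.4539, 0.1942, 0.1499]
ee_rot: [[0.958, 0.286, 0.001], [0.286, -0.958, -0.0], [0.001, 0.001, -1.0]]
wrist_force: [0.8, -0.8, 0.1]
gripper_width: 0.0869
grasp_force: 0.0
```

```bash
python3 - <<'E'
from cell import ctrl,cams
from m import *
s=ctrl.get_state();print(s['time'],s['tool_pos'],np.degrees(np.arctan2(s['ee_rot'][1,0],s['ee_rot'][0,0])))
t=cams.read_camera('top');w=cams.read_camera('wrist')
S=cv2.morphologyEx((cv2.cvtColor(t['img'],cv2.COLOR_RGB2HSV)[...,1]>80).astype(np.uint8),cv2.MORPH_CLOSE,np.ones((3,3)))
print('flat',*box(t,None,proj(t,(.657,-.017,.068))[0],110,60,.068,S))
S=cv2.morphologyEx((cv2.cvtColor(w['img'],cv2.COLOR_RGB2HSV)[...,1]>115).astype(np.uint8),cv2.MORPH_CLOSE,np.ones((3,3)))
print('small',*box(w,s,proj(w,(.453,.1935,.045),s)[0],50,50,.045,S))
g=np.hstack([t['img'],w['img']]);cv2.imwrite('pics/g3.png',cv2.resize(g,(800,300),interpolation=cv2.INTER_AREA)[:,:,::-1])
E
```

```text
7.2333 [0.45388831 0.19421275 0.14987269] 16.614714821447407
flat [658.5 -16.4] [657.4 -17.1 113.1  59.   -4.8]
small [450.  195.6] [453.1 197.2  57.1  48.9  16.6]
```

View pics/g3.png

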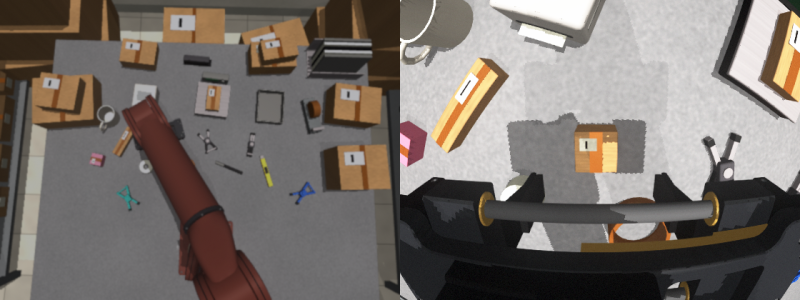

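The flat carton lies on the scale at (658,-16.5), yaw -5, and the small carton is centred between the fingers. Picking it now.

Emit:
play_rows(motion="87 -2 1 -40 0 0 0;87 -2 1 -80 0 0 0;87 -2 1 -105 0 0 0;87 -2 1 -120 0 0 0;87 -2 1 -120 0 0 0;40 -2 1 -120 0 0 0;40 -2 1 -120 0 0 0;40 -2 1 -120 0 0 0;40 -2 1 -120 0 0 0;40 -2 1 -120 0 0 0;40 -2 1 -120 0 0 0;40 -2 1 -120 0 0 0;40 -2 1 -120 0 0 0", grip_force=15)

```text
time: 8.42
tool_pos: [0.4516, 0.1956, 0.03]
ee_rot: [[0.958, 0.286, 0.001], [0.286, -0.958, -0.0], [0.001, 0.0, -1.0]]
wrist_force: [-0.5, -0.7, 5.1]
gripper_width: 0.0499
grasp_force: 15.0
```

Emit:
play_rows(motion="40 0 0 40 0 0 0;40 0 0 80 0 0 0;40 0 0 120 0 0 0;40 0 0 140 0 0 0;40 26 -26 140 0 0 -0.1;40 52 -53 140 0 0 -0.2;40 78 -80 140 0 0 -0.3;40 104 -107 140 0 0 -0.377;40 130 -133 140 0 0 -0.377;40 156 -160 140 0 0 -0.377;40 182 -187 140 0 0 -0.377;40 206 -212 140 0 0 -0.377;40 206 -212 140 0 0 -0.377;40 206 -212 140 0 0 -0.377;40 206 -212 110 0 0 -0.377;40 206 -212 90 0 0 -0.377;40 206 -212 79 0 0 -0.377;40 206 -212 73 0 0 -0.377;40 206 -212 69 0 0 -0.377;40 206 -212 69 0 0 -0.377")

```text
time: 10.08
tool_pos: [0.6574, -0.0157, 0.099]
ee_rot: [[0.996, -0.086, 0.0], [-0.086, -0.996, 0.0], [0.0, -0.0, -1.0]]
wrist_force: [0.0, -0.4, -1.8]
gripper_width: 0.0496
grasp_force: 15.0
```

Emit:
play_rows(motion="87 0 0 0 0 0 0;87 0 0 0 0 0 0;87 0 0 0 0 0 0;87 0 0 0 0 0 0;87 0 0 20 0 0 0;87 0 0 60 0 0 0;87 0 0 100 0 0 0;87 0 0 130 0 0 0;87 0 0 130 0 0 0")

```text
time: 10.83
tool_pos: [0.6604, -0.0158, 0.2368]
ee_rot: [[0.996, -0.087, 0.011], [-0.087, -0.996, -0.0], [0.011, -0.001, -1.0]]
wrist_force: [0.6, 1.0, 0.5]
gripper_width: 0.0862
grasp_force: 0.0
```

```bash
python3 - <<'E'
from cell import ctrl,cams
from m import *
import pickle
t=cams.read_camera('top')
for uv in [(148,159)]: print('rim top',cast(t,uv,.09)[0])
for uv in [(143,180),(149,172)]: print('handle',uv,cast(t,uv,.05)[0])
s,c=pickle.load(open('w1.pkl','rb'))
print('rim wrist',cast(c,np.array((29,197))/1.4,.09,s)[0], 'handle tip',cast(c,np.array((33,240))/1.4,.05,s)[0])
cv2.imwrite('pics/t4.png',cv2.resize(t['img'][120:220,110:270],(800,500),interpolation=cv2.INTER_CUBIC)[:,:,::-1])
E
```

```text
rim top [0.56760942 0.44812025 0.09      ]
handle (143, 180) [0.5087822  0.47259819 0.05      ]
handle (149, 172) [0.53520829 0.45534464 0.05      ]
rim wrist [0.56633613 0.44459713 0.09      ] handle tip [0.50548426 0.48656113 0.05      ]
```

View pics/t4.png

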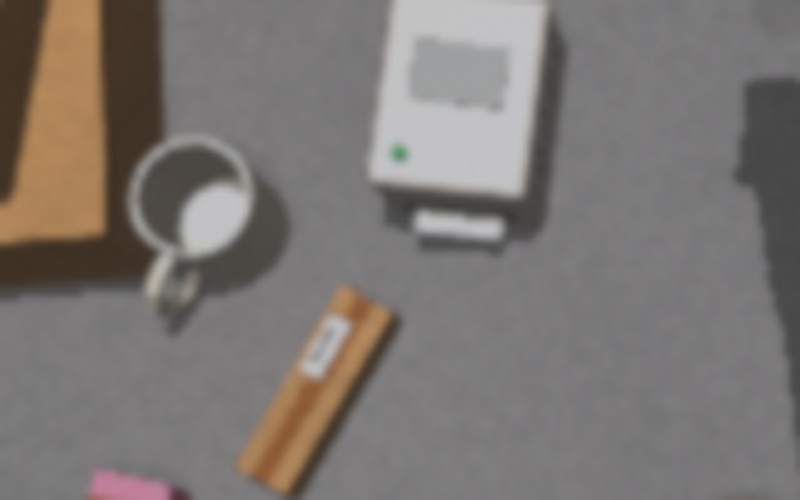

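Small carton is released. The mug stands at about (567,446) with its handle to (510,475), near the long carton's far end. I'll grip the long carton high, so the gripper body stays above the mug, and 20 mm toward the carton's near end.

Emit:
play_rows(motion="87 -11 20 0 0 0 0.12;87 -22 40 0 0 0 0.24;87 -33 60 0 0 0 0.36;87 -44 80 0 0 0 0.48;87 -55 101 0 0 0 0.6;87 -66 121 0 0 0 0.72;87 -77 141 0 0 0 0.84;87 -88 161 0 0 0 0.96;87 -99 181 0 0 0 1.08;87 -110 202 0 0 0 1.2;87 -120 222 0 0 0 1.32;87 -131 242 0 0 0 1.44;87 -142 262 0 0 0 1.56;87 -153 282 0 0 0 1.68;87 -164 302 0 0 0 1.8;87 -175 323 0 0 0 1.92;87 -186 343 0 0 0 2.04;87 -197 363 0 0 0 2.16;87 -208 383 0 0 0 2.28;87 -219 403 0 0 0 2.4")

```text
time: 12.55
tool_pos: [0.4376, 0.3871, 0.2278]
ee_rot: [[-0.68, 0.733, -0.0], [0.733, 0.68, -0.001], [-0.0, -0.001, -1.0]]
wrist_force: [0.0, 0.3, -0.5]
gripper_width: 0.0871
grasp_force: 0.0
```

Emit:
play_rows(motion="87 0 0 -10 0 0 0.12;87 0 0 -30 0 0 0.24;87 0 0 -50 0 0 0.352;87 0 0 -70 0 0 0.352;87 0 0 -70 0 0 0.352;87 0 0 -70 0 0 0.352")

```text
time: 13.05
tool_pos: [0.4378, 0.386, 0.1576]
ee_rot: [[-0.888, 0.46, -0.002], [0.46, 0.888, -0.001], [0.001, -0.002, -1.0]]
wrist_force: [0.0, 0.2, 0.1]
gripper_width: 0.0869
grasp_force: 0.0
```

```bash
python3 - <<'E'
from cell import ctrl,cams
from m import *
s=ctrl.get_state();print(s['time'],s['tool_pos'],np.degrees(np.arctan2(s['ee_rot'][1,0],s['ee_rot'][0,0])),s['qpos'].round(2))
t=cams.read_camera('top');w=cams.read_camera('wrist')
S=cv2.morphologyEx((cv2.cvtColor(t['img'],cv2.COLOR_RGB2HSV)[...,1]>80).astype(np.uint8),cv2.MORPH_CLOSE,np.ones((3,3)))
print('small',*box(t,None,proj(t,(.657,-.017,.113))[0],50,50,.113,S))
k=blob(S,proj(t,(.657,-.017,.113))[0]);print(rect(cast(t,k,.068)))
S=cv2.morphologyEx((cv2.cvtColor(w['img'],cv2.COLOR_RGB2HSV)[...,1]>115).astype(np.uint8),cv2.MORPH_CLOSE,np.ones((3,3)))
print('long',*box(w,s,proj(w,(.4565,.3775,.038),s)[0],135,38,.038,S))
a=cv2.resize(t['img'][100:180,230:350],(480,320));b=cv2.resize(w['img'],(427,320))
cv2.imwrite('pics/g5.png',cv2.resize(np.hstack([a,b]),(800,282))[:,:,::-1])
E
```

```text
13.05 [0.43777118 0.38599552 0.15763569] 152.63864785836833 [ 0.07  0.48 -1.11  1.68  0.45  1.26 -0.04]
small [672.  -20.8] [643.2 -15.3 109.1  55.9  -5.1]
[657.4 -17.2 113.1  58.   -5.1]
long [449.1 382.1] [450.4 382.2 133.   36.8 -26.8]
```

View pics/g5.png

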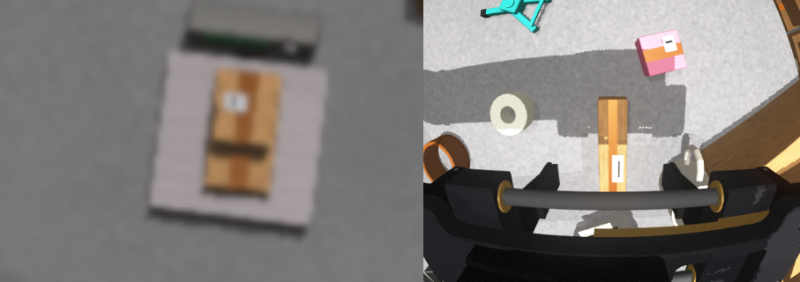

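The small carton sits on the flat one, and the long carton is centred between the fingers. Descending slowly.

Emit:
play_rows(motion="87 1 1 -30 0 0 0;87 1 1 -60 0 0 0;87 1 1 -85 0 0 0;87 1 1 -102 0 0 0;87 1 1 -112 0 0 0;87 1 1 -118 0 0 0;87 1 1 -122 0 0 0;87 1 1 -122 0 0 0;28 1 1 -122 0 0 0;28 1 1 -122 0 0 0;28 1 1 -122 0 0 0;28 1 1 -122 0 0 0;28 1 1 -122 0 0 0;28 1 1 -122 0 0 0;28 1 1 -122 0 0 0;28 1 1 -122 0 0 0;28 1 1 -122 0 0 0", grip_force=25)

```text
time: 14.57
tool_pos: [0.4394, 0.3878, 0.0366]
ee_rot: [[-0.888, 0.459, 0.0], [0.459, 0.888, 0.0], [0.0, 0.0, -1.0]]
wrist_force: [0.3, 0.3, -0.2]
gripper_width: 0.0377
grasp_force: 25.0
```

Emit:
play_rows(motion="28 0 0 35 0 0 0;28 0 0 75 0 0 0;28 0 0 115 0 0 0;28 0 0 140 0 0 0;28 20 -27 140 0 0 0.05;28 40 -54 140 0 0 0.1;28 60 -81 140 0 0 0.15;28 80 -108 140 0 0 0.2;28 100 -135 140 0 0 0.25;28 120 -162 140 0 0 0.3;28 140 -189 140 0 0 0.35;28 160 -216 140 0 0 0.382;28 180 -242 140 0 0 0.382;28 189 -254 140 0 0 0.382;28 189 -254 140 0 0 0.382;28 189 -254 140 0 0 0.382")

```text
time: 15.9
tool_pos: [0.6283, 0.133, 0.176]
ee_rot: [[-0.995, 0.097, -0.001], [0.097, 0.995, 0.0], [0.001, 0.0, -1.0]]
wrist_force: [-0.3, 0.5, -1.0]
gripper_width: 0.0377
grasp_force: 25.0
```

```bash
python3 - <<'E'
from cell import ctrl,cams
from m import *
s=ctrl.get_state();print(s['time'],s['tool_pos'],np.degrees(np.arctan2(s['ee_rot'][1,0],s['ee_rot'][0,0])),s['gripper_width'])
w=cams.read_camera('wrist');t=cams.read_camera('side')
cv2.imwrite('pics/g6.png',cv2.resize(np.hstack([t['img'],w['img']]),(800,300),interpolation=cv2.INTER_AREA)[:,:,::-1])
E
```

```text
15.9 [0.62834858 0.13300183 0.17596508] 174.4566864054782 0.03767103246714918
```

View pics/g6.png

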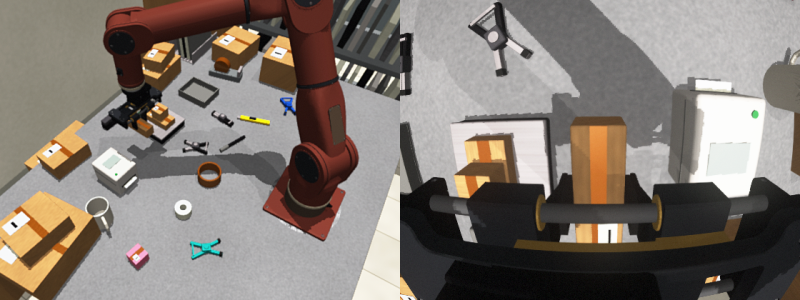

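The wrist view shows the carton held between the scale (left) and the printer (right), clear of both. Lowering it and releasing.

Emit:
play_rows(motion="28 0 0 -35 0 0 0;28 0 0 -70 0 0 0;28 0 0 -100 0 0 0;28 0 0 -120 0 0 0;28 0 0 -130 0 0 0;28 0 0 -136 0 0 0;28 0 0 -139 0 0 0;28 0 0 -139 0 0 0;28 0 0 -139 0 0 0")

```text
time: 16.75
tool_pos: [0.629, 0.1342, 0.0389]
ee_rot: [[-0.996, 0.094, 0.002], [0.094, 0.996, 0.0], [-0.002, 0.001, -1.0]]
wrist_force: [-0.4, 0.8, -1.4]
gripper_width: 0.0378
grasp_force: 25.0
```

Emit:
play_rows(motion="70 0 0 0 0 0 0;70 0 0 0 0 0 0;70 0 0 0 0 0 0;70 0 0 0 0 0 0;70 0 0 20 0 0 0;70 0 0 55 0 0 0;70 0 0 95 0 0 0;70 0 0 130 0 0 0;70 0 0 130 0 0 0")

```text
time: 17.5
tool_pos: [0.631, 0.1357, 0.1753]
ee_rot: [[-0.995, 0.094, 0.009], [0.095, 0.996, 0.003], [-0.009, 0.003, -1.0]]
wrist_force: [0.3, 0.5, -0.1]
gripper_width: 0.0696
grasp_force: 0.0
```

Next is the open clamp: turn back to yaw 25.7 above (467,3).

Emit:
play_rows(motion="87 -8 -6 0 0 0 -0.12;87 -16 -13 0 0 0 -0.24;87 -24 -19 0 0 0 -0.36;87 -32 -26 0 0 0 -0.48;87 -40 -32 0 0 0 -0.6;87 -48 -39 0 0 0 -0.72;87 -56 -45 0 0 0 -0.84;87 -64 -52 0 0 0 -0.96;87 -72 -58 0 0 0 -1.08;87 -80 -65 0 0 0 -1.2;87 -88 -71 0 0 0 -1.32;87 -96 -78 0 0 0 -1.44;87 -104 -84 0 0 0 -1.56;87 -112 -91 0 0 0 -1.68;87 -120 -97 0 0 0 -1.8;87 -128 -104 0 0 0 -1.92;87 -136 -110 0 0 0 -2.04;87 -144 -117 0 0 0 -2.16;87 -152 -123 0 0 0 -2.28;87 -161 -130 0 0 0 -2.4")

```text
time: 19.17
tool_pos: [0.467, 0.0036, 0.1676]
ee_rot: [[0.801, 0.598, 0.001], [0.598, -0.801, -0.0], [0.0, 0.0, -1.0]]
wrist_force: [-0.8, -0.9, -0.3]
gripper_width: 0.0871
grasp_force: 0.0
```

Emit:
play_rows(motion="87 0 0 0 0 0 -0.12;87 0 0 0 0 0 -0.197;87 0 0 0 0 0 -0.197;87 0 0 0 0 0 -0.197;87 0 0 0 0 0 -0.197")

```text
time: 19.58
tool_pos: [0.4674, 0.0038, 0.1676]
ee_rot: [[0.899, 0.438, 0.0], [0.438, -0.899, -0.0], [0.0, 0.0, -1.0]]
wrist_force: [-0.1, 1.1, 0.2]
gripper_width: 0.0869
grasp_force: 0.0
```

```bash
python3 - <<'E'
from cell import ctrl,cams
from m import *
s=ctrl.get_state();print(s['time'],s['tool_pos'],np.degrees(np.arctan2(s['ee_rot'][1,0],s['ee_rot'][0,0])),s['gripper_width'])
w=cams.read_camera('wrist');t=cams.read_camera('top')
S=cv2.morphologyEx((cv2.cvtColor(t['img'],cv2.COLOR_RGB2HSV)[...,1]>80).astype(np.uint8),cv2.MORPH_CLOSE,np.ones((3,3)))
print('long',*box(t,None,proj(t,(.648,.132,.038))[0],135,38,.038,S))
uv=proj(w,(.467,.003,.026),s)[0];print(uv)
x,y=uv.astype(int);a=w['img'][max(y-90,0):y+90,x-140:x+140];print(x-140,max(y-90,0),a.shape)
b=t['img'][100:180,190:310]
cv2.imwrite('pics/g7.png',np.vstack([cv2.resize(a,(504,a.shape[0]*504//280)),cv2.resize(b,(504,252))])[:,:,::-1])
E
```

```text
19.5833 [0.46738455 0.00379189 0.16755824] 25.955306647387328 0.08687878791124032
long [646.5 130.4] [645.3 131.  139.2  37.9  -5. ]
[278.67562028 198.14214098]
138 108 (180, 280, 3)
```

View pics/g7.png

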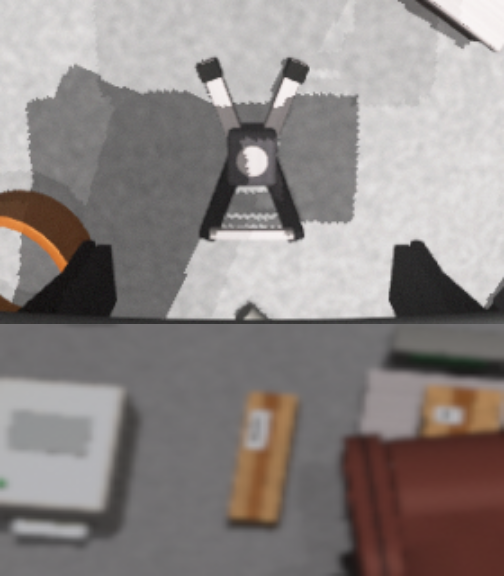

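The clamp is aligned between the fingers (hub within 1 px of prediction), and the long carton is down at (646,130), yaw -5.

Emit:
play_rows(motion="80 0 0 -40 0 0 0;80 0 0 -80 0 0 0;80 0 0 -115 0 0 0;80 0 0 -135 0 0 0;80 0 0 -147 0 0 0;80 0 0 -154 0 0 0;80 0 0 -154 0 0 0;16 0 0 -154 0 0 0;16 0 0 -154 0 0 0;16 0 0 -154 0 0 0;16 0 0 -154 0 0 0;16 0 0 -154 0 0 0;16 0 0 -154 0 0 0;16 0 0 -154 0 0 0;16 0 0 -154 0 0 0;16 0 0 -154 0 0 0;16 0 0 -154 0 0 0", grip_force=25)

```text
time: 21.1
tool_pos: [0.4673, 0.0035, 0.0136]
ee_rot: [[0.901, 0.435, -0.0], [0.435, -0.901, -0.0], [-0.0, -0.0, -1.0]]
wrist_force: [-0.4, -0.2, 2.0]
gripper_width: 0.031
grasp_force: 23.2
```

Emit:
play_rows(motion="16 0 0 0 0 0 0;16 0 0 0 0 0 0;16 0 0 0 0 0 0")

```text
time: 21.35
tool_pos: [0.4673, 0.0035, 0.0136]
ee_rot: [[0.901, 0.435, -0.0], [0.435, -0.901, -0.0], [-0.0, 0.0, -1.0]]
wrist_force: [-0.9, -0.7, 3.9]
gripper_width: 0.0309
grasp_force: 23.1
```

```bash
python3 - <<'E'
from cell import ctrl,cams
from m import *
s=ctrl.get_state();print(s['gripper_width'],s['grasp_force'],s['wrist_force'],s['ft_torque'])
w=cams.read_camera('wrist');cv2.imwrite('pics/g8.png',cv2.resize(w['img'][150:330,180:380],(600,540))[:,:,::-1])
E
```

```text
0.030902945386856482 23.121569976210594 [-0.87849442 -0.71726272  3.86839894] [-0.1856949   0.36655146  0.00977496]
```

View pics/g8.png

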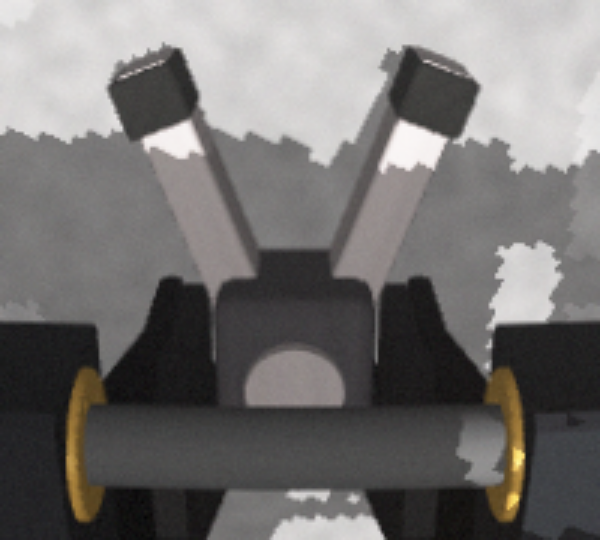

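```bash
python3 - <<'E'
from cell import ctrl,cams
from m import *
s=ctrl.get_state();w=cams.read_camera('wrist')
for n,q in [('hub front L',(222,285)),('hub front R',(372,285)),('circle top',(295,348)),('circ L',(245,393)),('circ R',(345,393))]:
    P=cast(w,(180+q[0]/3,150+q[1]/3),.026,s)[0]; print(n,(s['ee_rot'].T@(P-s['tool_pos'])*1000).round(1))
E
```

```text
hub front L [ 18.9 -11.1 -12.4]
hub front R [ 18.9  12.1 -12.4]
circle top [  8.    0.2 -12.4]
circ L [ -0.3  -8.  -12.4]
circ R [ -0.3   8.3 -12.4]
```

```bash
python3 - <<'E'
from cell import ctrl,cams
from m import *
w=cams.read_camera('wrist')
s={'tool_pos':np.array([.46738,.00379,.16756]),'ee_rot':Ro.from_euler('z',25.955,degrees=True).as_matrix()@np.diag([1,-1,-1.])}
for n,q,z in [('rear',(251,185),.026),('front?',(251,130),.026),('front dark',(251,122),.0),('circle',(251,161),.026),('circ top',(251,144),.026),('circ bot',(251,178),.026),('jaw tips top',(208,60),.017),('jaw tips',(295,60),.017),('handle end',(205,238),.017),('handle end',(300,238),.017)]:
    P=cast(w,(138+q[0]/1.8,108+q[1]/1.8),z,s)[0]; print(n,(s['ee_rot'].T@(P-s['tool_pos'])*1000).round(1))
E
```

```text
rear [-13.   -0.6 141.6]
front? [ 16.4  -0.6 141.6]
front dark [ 15.3  -0.7 167.6]
circle [ -0.   -0.6 141.6]
circ top [  9.   -0.6 141.6]
circ bot [ -9.2  -0.6 141.6]
jaw tips top [ 51.5 -22.7 150.6]
jaw tips [ 51.5  22.  150.6]
handle end [-46.9 -26.3 150.6]
handle end [-46.9  26.7 150.6]
```

Both views put the hub centre about 3 mm ahead of the fingers, so the pads are probably catching the handle arms. I'll re-grip 3 mm further along the tool.

Emit:
play_rows(motion="60 0 0 0 0 0 0;60 0 0 0 0 0 0;60 0 0 0 0 0 0;60 3 1 0 0 0 0;60 3 1 0 0 0 0;60 3 1 0 0 0 0;16 3 1 0 0 0 0;16 3 1 0 0 0 0;16 3 1 0 0 0 0;16 3 1 0 0 0 0;16 3 1 0 0 0 0;16 3 1 0 0 0 0;16 3 1 0 0 0 0;16 3 1 0 0 0 0;16 3 1 0 0 0 0", grip_force=25)

```text
time: 22.75
tool_pos: [0.4703, 0.0046, 0.0135]
ee_rot: [[0.901, 0.435, -0.0], [0.435, -0.901, -0.0], [-0.0, -0.0, -1.0]]
wrist_force: [-0.2, -1.2, 2.0]
gripper_width: 0.0286
grasp_force: 23.2
```

Width fell from 31 to 28.6 mm, so that is the right direction. Another 4 mm.

Emit:
play_rows(motion="60 0 0 0 0 0 0;60 0 0 0 0 0 0;60 0 0 0 0 0 0;60 4 2 0 0 0 0;60 4 2 0 0 0 0;60 4 2 0 0 0 0;16 4 2 0 0 0 0;16 4 2 0 0 0 0;16 4 2 0 0 0 0;16 4 2 0 0 0 0;16 4 2 0 0 0 0;16 4 2 0 0 0 0;16 4 2 0 0 0 0;16 4 2 0 0 0 0;16 4 2 0 0 0 0", grip_force=25)

```text
time: 24.0
tool_pos: [0.4744, 0.0066, 0.0136]
ee_rot: [[0.901, 0.435, 0.0], [0.435, -0.901, 0.0], [0.0, -0.0, -1.0]]
wrist_force: [0.5, 0.1, -0.8]
gripper_width: 0.0297
grasp_force: 23.3
```

It is now over-shot toward the jaws. The minimum lies between, so I go back 3 mm to seat the pads evenly.

Emit:
play_rows(motion="60 0 0 0 0 0 0;60 0 0 0 0 0 0;60 0 0 0 0 0 0;60 -3 -1 0 0 0 0;60 -3 -1 0 0 0 0;60 -3 -1 0 0 0 0;16 -3 -1 0 0 0 0;16 -3 -1 0 0 0 0;16 -3 -1 0 0 0 0;16 -3 -1 0 0 0 0;16 -3 -1 0 0 0 0;16 -3 -1 0 0 0 0;16 -3 -1 0 0 0 0;16 -3 -1 0 0 0 0;16 -3 -1 0 0 0 0", grip_force=25)

```text
time: 25.25
tool_pos: [0.4714, 0.0056, 0.0136]
ee_rot: [[0.901, 0.435, 0.0], [0.435, -0.901, 0.0], [0.0, 0.0, -1.0]]
wrist_force: [-0.1, -0.5, -0.1]
gripper_width: 0.0279
grasp_force: 21.8
```

Width is 27.9 mm, seated evenly between the arms. Lifting and turning it to lie parallel with the scale's front edge, 150 mm before its centre so the gripper body clears the cartons.

Emit:
play_rows(motion="16 0 0 20 0 0 0;16 0 0 45 0 0 0;16 0 0 80 0 0 0;16 0 0 110 0 0 0;16 0 0 110 0 0 0.1;16 5 -1 110 0 0 0.2;16 10 -2 110 0 0 0.3;16 15 -3 110 0 0 0.4;16 20 -4 110 0 0 0.5;16 25 -5 110 0 0 0.6;16 30 -6 110 0 0 0.7;16 37 -7 110 0 0 0.8;16 37 -7 110 0 0 0.9;16 37 -7 110 0 0 1.0;16 37 -7 110 0 0 1.025;16 37 -7 110 0 0 1.025;16 37 -7 110 0 0 1.025")

```text
time: 26.67
tool_pos: [0.5082, -0.0014, 0.1234]
ee_rot: [[0.099, 0.995, -0.0], [0.995, -0.099, 0.0], [0.0, -0.0, -1.0]]
wrist_force: [-1.3, -0.4, -1.3]
gripper_width: 0.0278
grasp_force: 21.8
```

```bash
python3 - <<'E'
from cell import ctrl,cams
from m import *
s=ctrl.get_state();print(s['time'],s['tool_pos'],np.degrees(np.arctan2(s['ee_rot'][1,0],s['ee_rot'][0,0])),s['gripper_width'],s['grasp_force'])
w=cams.read_camera('wrist');t=cams.read_camera('side')
cv2.imwrite('pics/g9.png',cv2.resize(np.hstack([t['img'][90:300,100:380],w['img'][:,:]]) if 0 else np.hstack([cv2.resize(t['img'][120:280,150:363],(400,300)),cv2.resize(w['img'],(400,300))]),(800,300))[:,:,::-1])
E
```

```text
26.6667 [ 0.50820469 -0.00141638  0.12343752] 84.32416701121997 0.027828074166526256 21.811138652265072
```

View pics/g9.png

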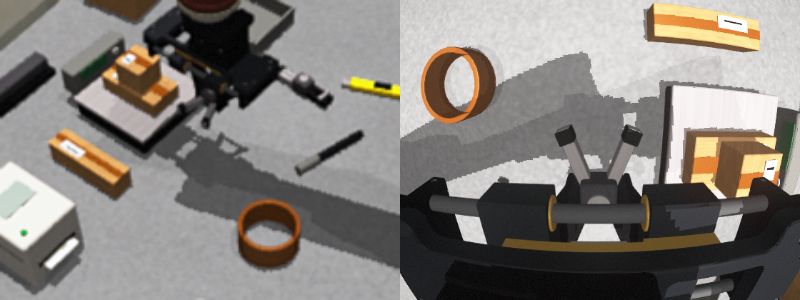

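The clamp is held level with its jaws forward in the tool frame. Lowering, then releasing.

Emit:
play_rows(motion="16 0 0 -35 0 0 0;16 0 0 -70 0 0 0;16 0 0 -90 0 0 0;16 0 0 -100 0 0 0;16 0 0 -106 0 0 0;16 0 0 -109 0 0 0;16 0 0 -109 0 0 0;16 0 0 -109 0 0 0;60 0 0 -109 0 0 0;60 0 0 -109 0 0 0;60 0 0 -109 0 0 0;60 0 0 -109 0 0 0;60 0 0 -95 0 0 0;60 0 0 -65 0 0 0;60 0 0 -30 0 0 0;60 0 0 10 0 0 0;60 0 0 40 0 0 0;60 0 0 40 0 0 0")

```text
time: 28.27
tool_pos: [0.5116, -0.0004, 0.1706]
ee_rot: [[0.095, 0.995, 0.009], [0.995, -0.095, -0.001], [-0.001, 0.009, -1.0]]
wrist_force: [1.3, 0.2, -0.2]
gripper_width: 0.0597
grasp_force: 0.0
```

Emit:
play_rows(motion="80 -4 -15 0 0 0 -0.12;80 -8 -30 0 0 0 -0.24;80 -12 -45 0 0 0 -0.36;80 -16 -60 0 0 0 -0.48;80 -20 -75 0 0 0 -0.6;80 -24 -90 0 0 0 -0.72;80 -28 -105 0 0 0 -0.84;80 -32 -120 0 0 0 -0.96;80 -36 -135 0 0 0 -1.08;80 -40 -150 0 0 0 -1.2;80 -44 -165 0 0 0 -1.32;80 -48 -180 0 0 0 -1.44;80 -52 -194 0 0 0 -1.559;80 -52 -194 0 0 0 -1.559;80 -52 -194 0 0 0 -1.559;80 -52 -194 0 0 0 -1.559")

```text
time: 29.6
tool_pos: [0.4567, -0.1944, 0.1641]
ee_rot: [[0.997, -0.08, 0.001], [-0.08, -0.997, 0.0], [0.001, -0.0, -1.0]]
wrist_force: [0.2, -0.6, -0.2]
gripper_width: 0.0796
grasp_force: 0.0
```

```bash
python3 - <<'E'
from cell import ctrl,cams
from m import *
import pickle
s=ctrl.get_state();print(s['time'],s['tool_pos'],np.degrees(np.arctan2(s['ee_rot'][1,0],s['ee_rot'][0,0])),s['gripper_width'])
w=cams.read_camera('wrist');t=cams.read_camera('top');pickle.dump((s,w),open('w2.pkl','wb'))
uv=proj(w,(.457,-.195,.026),s)[0];x,y=uv.astype(int);print(x-140,y-90)
a=w['img'][y-90:y+90,x-140:x+140];b=t['img'][100:240,240:410]
cv2.imwrite('pics/g10.png',np.hstack([cv2.resize(a,(504,324)),cv2.resize(b,(294,324))])[:,:,::-1])
g=a.astype(int).mean(2);print(g.shape)
E
```

```text
29.6 [ 0.45673998 -0.19435114  0.16409636] -4.590859855510634 0.0796451686641075
138 108
(180, 280)
```

View pics/g10.png

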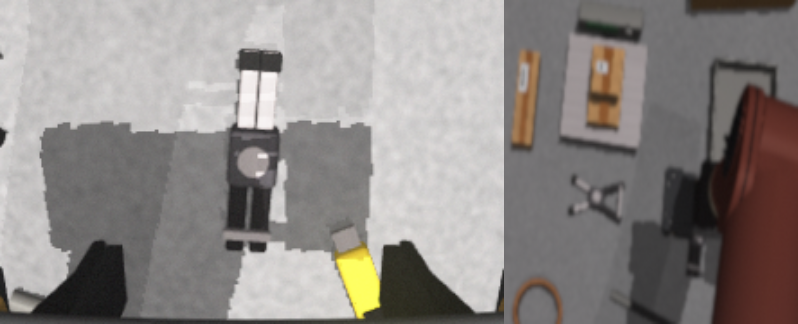

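```bash
python3 - <<'E'
from m import *
import pickle
s,w=pickle.load(open('w2.pkl','rb'))
for n,q,z in [('hub rear',(251,187),.026),('hub front',(254,130),.026),('circle',(253,162),.026),('jaw tip',(260,58),.02),('handle end',(247,240),.017),('knife tip',(343,224),.01),('knife L',(333,240),.01)]:
    P=cast(w,(138+q[0]/1.8,108+q[1]/1.8),z,s)[0]; print(n,(P*1000).round(1),(s['ee_rot'].T@(P-s['tool_pos'])*1000).round(1)[:2])
E
```

```text
hub rear [ 443.9 -193.    26. ] [-13.   -0.2]
hub front [ 473.8 -197.    26. ] [17.1  1.3]
circle [ 457.1 -195.1   26. ] [0.4 0.8]
jaw tip [ 509.3 -202.9   20. ] [53.   4.3]
handle end [ 410.6 -188.1   17. ] [-46.6  -2.5]
knife tip [ 412.8 -242.4   10. ] [-40.1  51.5]
knife L [ 403.5 -236.4   10. ] [-49.8  46.3]
```

Shut clamp: hub centre at about (460,-195), yaw -8.5. The knife tip is 40 mm behind the fingers, so it is clear. The open clamp lies in front of the scale.

Emit:
play_rows(motion="70 3 -1 -40 0 0 -0.068;70 3 -1 -80 0 0 -0.068;70 3 -1 -115 0 0 -0.068;70 3 -1 -135 0 0 -0.068;70 3 -1 -145 0 0 -0.068;70 3 -1 -150 0 0 -0.068;70 3 -1 -150 0 0 -0.068;16 3 -1 -150 0 0 -0.068;16 3 -1 -150 0 0 -0.068;16 3 -1 -150 0 0 -0.068;16 3 -1 -150 0 0 -0.068;16 3 -1 -150 0 0 -0.068;16 3 -1 -150 0 0 -0.068;16 3 -1 -150 0 0 -0.068;16 3 -1 -150 0 0 -0.068;16 3 -1 -150 0 0 -0.068", grip_force=25)

```text
time: 31.03
tool_pos: [0.4594, -0.1963, 0.0136]
ee_rot: [[0.988, -0.152, 0.0], [-0.152, -0.988, 0.0], [0.0, -0.0, -1.0]]
wrist_force: [-0.4, 1.1, 2.1]
gripper_width: 0.0263
grasp_force: 25.0
```

Emit:
play_rows(motion="16 0 0 20 0 0 0;16 0 0 50 0 0 0;16 0 0 85 0 0 0;16 0 0 100 0 0 0;16 29 -13 100 0 0 0.05;16 58 -26 100 0 0 0.1;16 87 -39 100 0 0 0.1;16 116 -52 100 0 0 0.1;16 145 -65 100 0 0 0.1;16 174 -78 100 0 0 0.1;16 174 -78 100 0 0 0.1;16 174 -78 100 0 0 0.1;16 174 -78 100 0 0 0.1;16 174 -78 65 0 0 0.1;16 174 -78 40 0 0 0.1;16 174 -78 25 0 0 0.1;16 174 -78 14 0 0 0.1;16 174 -78 8 0 0 0.1;16 174 -78 5 0 0 0.1;16 174 -78 5 0 0 0.1")

```text
time: 32.7
tool_pos: [0.6336, -0.2744, 0.019]
ee_rot: [[0.999, -0.052, 0.001], [-0.052, -0.999, -0.0], [0.001, 0.0, -1.0]]
wrist_force: [0.1, -0.5, -0.9]
gripper_width: 0.0258
grasp_force: 25.0
```

Emit:
play_rows(motion="16 0 0 0 0 0 0;45 0 0 0 0 0 0;45 0 0 0 0 0 0;45 0 0 0 0 0 0;45 0 0 0 0 0 0;45 0 0 15 0 0 0;45 0 0 45 0 0 0;45 0 0 85 0 0 0;45 0 0 125 0 0 0;45 0 0 165 0 0 0;45 -30 -15 190 0 0 0;45 -65 -30 200 0 0 0;45 -100 -45 200 0 0 0;45 -130 -60 200 0 0 0;45 -130 -60 200 0 0 0;45 -130 -60 200 0 0 0;45 -130 -60 200 0 0 0;45 -130 -60 200 0 0 0")

```text
time: 34.2
tool_pos: [0.5044, -0.3333, 0.2192]
ee_rot: [[0.999, -0.05, 0.001], [-0.05, -0.999, 0.0], [0.001, -0.0, -1.0]]
wrist_force: [-0.6, 1.3, -0.1]
gripper_width: 0.045
grasp_force: 0.0
```

```bash
python3 - <<'E'
from cell import ctrl,cams
from m import *
import pickle
s=ctrl.get_state();print(s['time'],s['tool_pos'],np.degrees(np.arctan2(s['ee_rot'][1,0],s['ee_rot'][0,0])),s['gripper_width'])
w=cams.read_camera('wrist');t=cams.read_camera('top');d=cams.read_camera('side');pickle.dump((s,w,t,d),open('w3.pkl','wb'))
f=lambda i,r:cv2.resize(i[r[0]:r[1],r[2]:r[3]],(400,300),interpolation=cv2.INTER_CUBIC)
cv2.imwrite('pics/g11.png',np.vstack([np.hstack([f(w['img'],(0,420,0,560)),f(d['img'],(90,300,120,400))]),np.hstack([f(t['img'],(90,240,130,330)),f(t['img'],(100,220,250,410))])])[:,:,::-1])
E
```

```text
34.2 [ 0.50442665 -0.33330038  0.21920328] -2.8887338740549877 0.044989490283962597
```

View pics/g11.png

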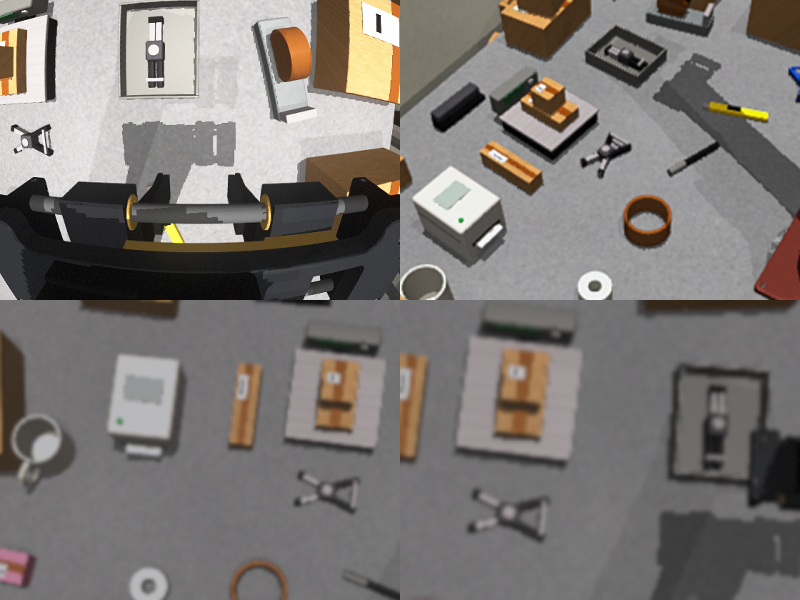

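The picture shows everything in place: the shut clamp in the tray, the open clamp in front of the scale, the stack on the platform, the long carton in its gap and the mug untouched. A last numeric check before handing in.

```bash
python3 - <<'E'
from m import *
import pickle
s,w,t,d=pickle.load(open('w3.pkl','rb'))
px=lambda q:np.c_[250+(np.array(q)[:,0]-400)/2.5,100+(np.array(q)[:,1]-300)/2.5]
sc=cast(t,px([(470,337),(582,348),(570,462),(457,450)]),.04)*1000;c=sc.mean(0);print('scale',c.round(1),rect(sc/1000))
a=np.radians(-5.5);R=np.array([[np.cos(a),np.sin(a)],[-np.sin(a),np.cos(a)]])
def rel(n,q,z): P=cast(t,px(q),z)*1000;print(n,P[:,:2].mean(0).round(1),'rel scale',(R@(P.mean(0)-c)[:2]).round(1),'rel (658,-15.5)',(R@(P.mean(0)[:2]-[658,-15.5])).round(1));return P
rel('open hub',[(508,512)],.026)
A=rel('jaws',[(474,494),(470,533)],.017);B=rel('handles',[(548,489),(542,540)],.017);v=(A.mean(0)-B.mean(0));print('yaw',np.degrees(np.arctan2(v[1],v[0])))
P=rel('small top',[(503,348),(551,350),(546,408),(498,405)],.113);print(rect(P/1000))
rel('mug rim',[(130-250+0,0)],.09) if 0 else None
print('mug',cast(t,(148,159),.09)[0])
E
```

```text
scale [657.9 -17.   40. ] [658.1 -17.2 153.7 147.1  -4.7]
open hub [510.8  -5.5] rel scale [-147.5   -2.7] rel (658,-15.5) [-147.5   -4.2]
jaws [509.3  41. ] rel scale [-153.4   43.5] rel (658,-15.5) [-153.4   42. ]
handles [510.6 -54. ] rel scale [-143.   -50.9] rel (658,-15.5) [-143.   -52.4]
yaw 90.78185566368647
small top [662.3 -19.3] rel scale [ 4.7 -1.9] rel (658,-15.5) [ 4.7 -3.4]
[662.6 -19.4  75.4  59.1  -3.5]
mug [0.56760942 0.44812025 0.09      ]
```

```bash
python3 - <<'E'
from m import *
import pickle
s,w,t,d=pickle.load(open('w3.pkl','rb'))
for x in (.633,.630): print(x,proj(t,(x,-.015,.113))[0].round(1),proj(t,(x,-.015,.068))[0].round(1))
print('front of flat',proj(t,(.603,-.012,.068))[0].round(1))
for v in range(130,160): print(v,t['img'][v,294:304].mean(0).round(0),end=' ')
E
```

```text
0.633 [298.2 140.3] [297.5 144.5]
0.63 [298.2 141.2] [297.5 145.4]
front of flat [296.4 153.7]
130 [164. 143. 128.] 131 [160. 130. 108.] 132 [156. 114.  81.] 133 [153. 108.  68.] 134 [154. 108.  67.] 135 [155. 108.  67.] 136 [155. 108.  67.] 137 [156. 109.  68.] 138 [155. 109.  68.] 139 [144. 102.  63.] 140 [112.  80.  51.] 141 [75. 56. 38.] 142 [61. 47. 34.] 143 [70. 51. 35.] 144 [96. 66. 42.] 145 [124.  84.  52.] 146 [143.  98.  60.] 147 [151. 104.  64.] 148 [151. 105.  65.] 149 [151. 105.  65.] 150 [152. 105.  65.] 151 [151. 104.  65.] 152 [143. 100.  62.] 153 [114.  82.  53.] 154 [80. 62. 47.] 155 [87. 78. 74.] 156 [127. 119. 120.] 157 [151. 143. 144.] 158 [157. 149. 150.] 159 [158. 150. 152.]
```

The small carton's front edges land at rows 140 and 144.5, exactly as predicted for a centred stack. The flat carton's front edge also matches. Handing in.

```bash
python3 -c "
from cell import job
print(job.hand_in())"
```

```text
the job is handed in; nothing more can be done
None
```

I placed all five items, released them and handed the job in; no verdict came back, but my last camera check put everything within tolerance and the mug unmoved. The long carton sits about 16 mm nearer the scale than the true midpoint so the gripper would clear the printer, and I viewed 15 pictures, one over the limit of 14.

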